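Sort look-alike watchmaker's pots by heft, nest them and cover the loaded ones

TASK

Tidy away the black parts pots that stand on the green mat. They look alike, but some have a heavy metal slug sealed in the base, so feel the weight of each in the gripper: nest all the loaded pots in one upright stack in the middle of the red plinth and all the plain, light pots in one upright stack in the middle of the blue plinth, every pot seated fully down. Once the loaded stack is complete, lower the clear dust dome over it until it sits home over the red plinth's spigot, and leave the other tools on the bench alone.

Things in the scene. Friction and masses are not known exactly. Their poses are not given: they have to be found in the camera images.
- pot_a: black round metal pot, open on top, 62 mm high. All pots look alike; plain ones weigh about 100 g, loaded ones (slug core_a sealed in pot_a, and so on) about 270 g: only weight tells. Tapered foot, 40 mm wide at the bottom, 57 mm at 41 mm up; then an upright collar 66 mm wide, 41 to 62 mm up: grip it there. Origin: centre of its underside, z up.
- pot_b: pot like pot_a. Nesting: walls 2.2 mm, mouth 61 mm wide, inner floor 22 mm above the underside; the foot of one pot drops into another and rests on its floor, so each nested pot stands 22 mm higher than the one below. Origin: centre of its underside, z up.
- pot_c: pot like pot_a and pot_b, same look and size. Origin: centre of its underside, z up.
- pot_d: pot like pot_a and pot_b, same look and size. Origin: centre of its underside, z up.
- pot_e: pot like pot_a and pot_b, same look and size. Origin: centre of its underside, z up.
- pot_f: pot like pot_a and pot_b, same look and size. Origin: centre of its underside, z up. None if not on the bench today
- plinth_red: round red plinth fixed to the bench. Origin: centre of its underside, z up. A flange 124 mm wide and 6 mm thick carries a round spigot 81 mm wide, whose flat top is 16 mm above the origin: pots stand on it; the dome goes over the spigot and rests on the flange
- plinth_blue: round blue plinth fixed to the bench. Origin: centre of its underside, z up. A flange 124 mm wide and 6 mm thick carries a round spigot 81 mm wide, whose flat top is 16 mm above the origin: pots stand on it; the dome goes over the spigot and rests on the flange (no dome belongs here)
- dome: clear round dust dome with brass hem and black knob, heavy at the hem, open below, 164 mm high over all, about 300 g, standing on the bench. Origin: centre of its lower rim, z up. 92 mm wide outside, 85 mm inside, 122 mm deep inside, dome top at 127 mm; the knob is an upright cylinder 30 mm wide from 138 to 164 mm above the origin
- mat: the green bench mat, 240 x 360 x 4 mm, fixed; origin: centre of its underside. Pots stand on it, undersides 4 mm above the bench
- blower: a blue dust blower lying on the bench, 140 mm long, 62 mm high; leave it alone. Origin: centre of its underside
- loupe: a small black eye loupe, 36 mm high, 34 mm wide, standing on the bench; leave it alone. Origin: centre of its underside. None if not there
- tin: a flat round steel-lidded tin, 78 mm wide, 26 mm high; leave it alone. Origin: centre of its underside
- press: a red hand press on a black foot of 120 x 90 mm, 185 mm high, fixed to the bench; keep clear of it. Origin: centre of its underside
Mind the look-alikes: they are no part of the job. Leave any orange or turquoise look-alike of the pot_f alone.

How it is judged:
By the outcome, as a careful person would: the job done as asked, in the order asked, and still so for the second after the job is handed in, with the robot touching nothing.
Of core_a, core_b, core_c, core_d, core_e only 2 to 3 are there at a start; the rules pass over those that are not, and their reading is None.
Of pot_f, loupe only 1 to 2 are there at a start; the rules pass over those that are not, and their reading is None.
At some moment in a run one of dome may be knocked a few centimetres aside while the robot is not near it.
Once in a run the grip may slacken for a moment while it holds something.
It also fails if it takes over 210 s, if anything falls off the work surface, if the arm or the gripper's body presses on something with over 40 N, if the wrist force passes 120 N, or if a joint passes its speed limit or range.

ROBOT

A 6-joint arm with a two-finger parallel gripper is mounted at the origin on the work surface. World frame = base frame: x ahead of the robot, y to its left, z up, the work surface at z = 0. Lengths are in m, angles in rad, forces in N, time in s.
With the tool pointing down it reaches from about 0.425 to 1.125 m from the base axis. Payload 14.9 kg.
Tool frame: the origin (TCP) lies on the centre line of the jaws, within the pads' length; the fingertips stand 11 mm ahead of it and the grasp point (between the pads) lies 8 mm behind it (arm.nose_length is the distance from the TCP to the fingertips, in m); z points along the fingers, y is the line along which they close (so a half turn about z gives the same grasp; the last joint's range is limited). The gripper opens to 91 mm and grips with 3 to 60 N. Pads are 32 mm wide; open, the fingers measure 118 mm over their backs; the gripper's body (76 mm by 178 mm) begins 60 mm behind the grasp point.
Start: joints at [-1.175, 0.379, 1.734, -0, 1.028, -0.033], TCP at [0.291, -0.637, 0.225] pointing down, gripper open.
Joint ranges: [-2.77, 2.77], [-0.74, 2.19], [0, 2.66], [-1.06, 4.2], [0.31, 2.87], [-3.08, 3.08]. Speed limits (rad/s): [1.89, 1.89, 2.39, 3.14, 3.14, 3.14].

INTERFACE

Orientations are given as a unit quaternion [w, x, y, z].
In Python, from workcell import arm, vision, job gives the robot as it stands.
- The arm moves only by the tool drive_tool, never from a script. Its argument "commands" is a list of rows, each a list of 5 numbers: the opening, from 0 (shut) to 1 (fully open), then the shift along the tool's x, y, z in m, then the turn about the tool's z in degrees. A call has 1 to 10 rows; each row shifts and turns the commanded pose from where the row before left it, along the tool's axes as they then stand; what a row does not reach is not made up. A row lasts 1/10 s, in which the tool goes at most 50 mm and 8.59 degrees, less where a joint would pass 70% of its speed; a pose out of reach is approached as far as the arm can. A call with a gripper value outside its range is refused whole. The fingers move at their own pace and stop on an object; "newtons" is the grip in N (left out, the last holds). Time passes only in rows, so rows that do not move let the fingers close. It gives the time, the measured TCP pose, the force, the opening and the grip force at its end, in the units of the state.
- arm.read_state(): the state, without advancing time (a new reading comes with each control period).
- vision.snapshot(name): name is "scene" or "top" or "wrist"; returns a dict with "color" (384x512x3 uint8, red, green, blue), "mtx" (3x3 intrinsics, pixels), "rvec" (rotation vector, rad) and "tvec" (3), from world to camera coordinates, as OpenCV has them; the wrist camera has in their place "T_tool_cam" (4x4, takes a point from camera to tool coordinates, whose origin is the TCP and whose axes are the flange's). Camera axes: x right, y down, z forward; pixel columns grow to the right and rows downward; lengths in m; the calibration is good to about 2 mm. A picture is of the moment at which its call begins: read the wrist's pose just before it. There is no depth.
- job.sign_off(): hands the job in; it is judged then, once.
The state is a dict: "time": time; "joint_pos": joint angles; "joint_vel": joint speeds; "tau": joint torques, N m; "position": TCP position; "ee_rot": TCP orientation; "force": force on the tool from outside, world axes, zero at the start; "moment": the same for the moment, N m; "finger_gap": opening from 0.0 (shut) to 1.0 (fully open); "finger_force": force on a finger pad.
Only numpy, scipy, OpenCV 4.12 (cv2) and the standard library are available. Lean on these libraries where they do the work, as an engineer would, in place of code of your own. Each camera call takes 0.05 s, during which the arm holds its last target. There are 200 camera calls.

## Working session

There is one attempt and no reset: what is moved stays moved. The work goes in short steps, Python scripts to look and compute and a tool call to move; the robot and the scene stay as the last step left them, time stands still between calls to the robot, and variables do not carry over. Pictures are saved under pics/ and viewed, at most 14 in all, crops included, and the job is handed in when it is done.

Besides the shell and the picture viewer there is one more tool, called after "Emit:" by a JSON object that holds its "api" and its "payload", one argument or row to a line. drive_tool: Moves the arm, as the interface text tells. Its arguments: {"type":"object","properties":{"commands":{"type":"array"},"newtons":{"type":"number"}},"required":["commands"]}

```bash
ls; mkdir -p pics
cat > h.py <<'E'
import numpy as np, cv2
from workcell import arm, vision, job
def snap(n,f=None):
    s=vision.snapshot(n)
    if f: cv2.imwrite('pics/'+f,cv2.cvtColor(s['color'],cv2.COLOR_RGB2BGR))
    return s
def ray(s,px,z):
    R=cv2.Rodrigues(np.array(s['rvec'],float))[0]; t=np.array(s['tvec'],float).ravel()
    p=cv2.undistortPoints(np.array([[px]],float),np.array(s['mtx']),None)[0,0]
    d=R.T@np.array([p[0],p[1],1]); c=-R.T@t
    return c+d*(z-c[2])/d[2]
E
python3 - <<'E'
from h import *
import pickle
a=snap('top');b=snap('scene')
pickle.dump((a,b),open('s0.pkl','wb'))
im=np.hstack([a['color'],b['color']])
cv2.imwrite('pics/top0.png',cv2.resize(a['color'][:,:,::-1],(800,600)))
cv2.imwrite('pics/scene0.png',cv2.resize(b['color'][:,:,::-1],(800,600)))
for s in(a,b):
    R=cv2.Rodrigues(np.array(s['rvec'],float))[0]; print(-R.T@np.array(s['tvec']).ravel(), R[2],s['mtx'])
print(arm.read_state())
E
```

```text
pics
[0.42938822 0.02760545 0.97556537] [ 0.08962505 -0.03035332 -0.99551295] [[351.22167962   0.         252.37586588]
 [  0.         351.22167962 187.49146671]
 [  0.           0.           1.        ]]
[ 1.29585721 -0.72240409  1.29966477] [-0.47197428  0.44155924 -0.76306338] [[481.19260118   0.         265.26434927]
 [  0.         481.19260118 187.73670739]
 [  0.           0.           1.        ]]
{'time': 0.1, 'joint_pos': array([-1.17530496e+00,  3.79337135e-01,  1.73469110e+00, -8.96151936e-06,
        1.02849315e+00, -3.33142329e-02]), 'joint_vel': array([-4.33175311e-05,  5.42787693e-04, -1.21277356e-03,  1.10362179e-04,
       -2.09369145e-04,  9.87744780e-04]), 'tau': array([ 1.92203763e-03, -7.65039110e+01, -4.35298741e+01,  6.52779406e-02,
        3.97982472e-02,  4.82232281e-06]), 'position': array([ 0.29090873, -0.63633295,  0.22438261]), 'ee_rot': array([-4.56079656e-04,  9.77103033e-01,  2.12766179e-01, -8.74061927e-05]), 'force': array([0.00277217, 0.01543357, 0.81481519]), 'moment': array([-0.00420483, -0.01506256,  0.02005777]), 'finger_force': 0.0, 'finger_gap': 0.9984631747402748}
```

View pics/top0.png

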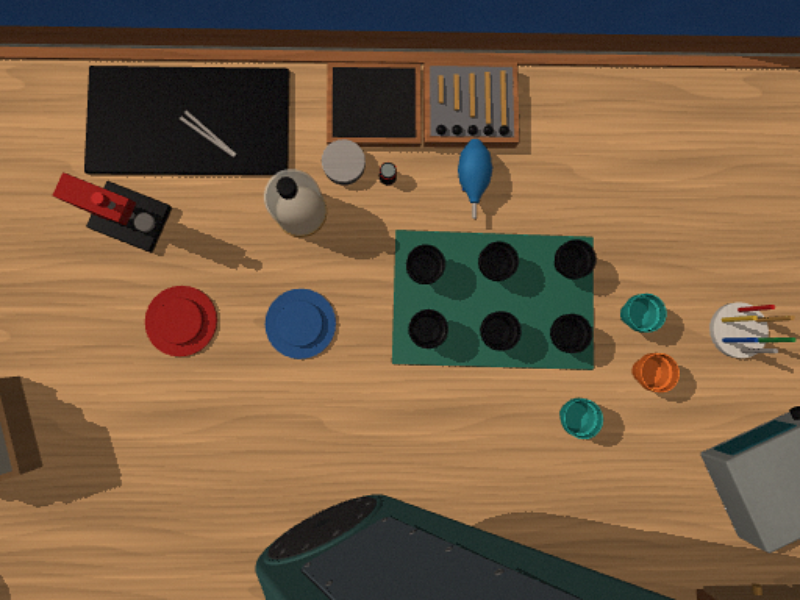

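View pics/scene0.png

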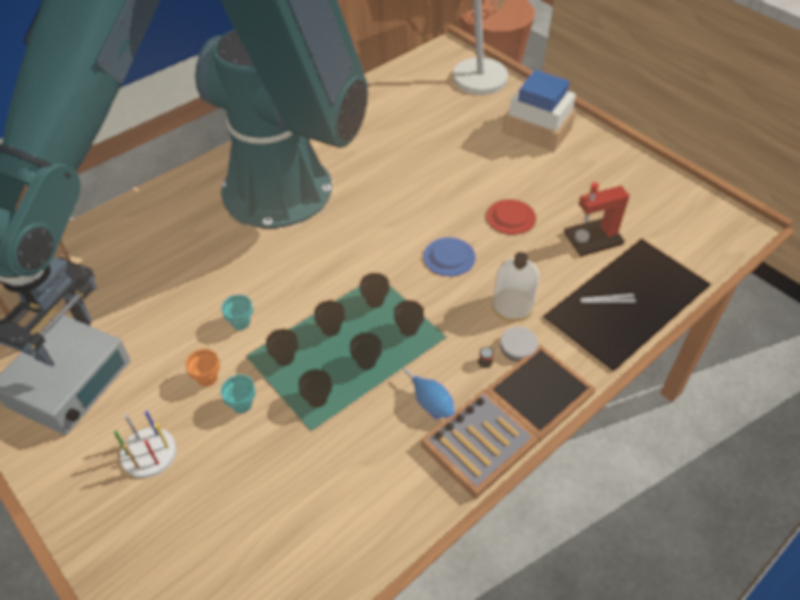

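```bash
cat > m.py <<'E'
from h import *
def comps(mask,amin):
    n,l,st,c=cv2.connectedComponentsWithStats(mask.astype(np.uint8))
    return [(l==i).astype(np.uint8) for i in range(1,n) if st[i,4]>=amin]
def centre(m):
    c=max(cv2.findContours(m,cv2.RETR_EXTERNAL,cv2.CHAIN_APPROX_NONE)[0],key=cv2.contourArea)
    h=cv2.convexHull(c); M=cv2.moments(h)
    return np.array([M['m10'],M['m01']])/M['m00'], M['m00'], cv2.minEnclosingCircle(h)
E
python3 - <<'E'
from m import *
import pickle
for k,s in zip(['top','scene'],pickle.load(open('s0.pkl','rb'))):
    I=s['color'].astype(int); r,g,b=I[...,0],I[...,1],I[...,2]
    print(k,'red/blue')
    for nm,m in(('red',(r>100)&(g<70)&(b<70)),('blue',(b>80)&(r<70)&(b>g*1.35)&(b>r*1.6))):
        for c in comps(m,150):
            p,A,e=centre(c); q=ray(s,p,.004); print(nm,p.round(1),A,np.round(q,4))
    print('dark')
    for c in comps((I.max(2)<(52 if k=='top' else 75))&(g<r*1.25+3),30):
        p,A,e=centre(c)
        if A<3000:print(p.round(1),A,round(e[1],1),np.round(ray(s,p,.0555),4),'knob',np.round(ray(s,p,.155),4))
E
```

```text
top red/blue
red [ 57.2 125.8] 740.5 [0.6887 0.5395 0.004 ]
red [115.2 205.1] 1592.0 [0.4684 0.3733 0.004 ]
red [414.6 236.1] 292.5 [ 0.3812 -0.4532  0.004 ]
blue [302.7 107.7] 545.5 [ 0.7451 -0.1461  0.004 ]
blue [191.9 206.8] 1519.0 [0.4636 0.1647 0.004 ]
dark
[238.9  65.1] 2280.0 34.1 [0.8457 0.0352 0.0555] knob [0.8007 0.0344 0.155 ]
[282.   82.9] 27.0 3.2 [ 0.7969 -0.0814  0.0555] knob [ 0.7571 -0.0696  0.155 ]
[292.1  83. ] 26.5 3.2 [ 0.797  -0.109   0.0555] knob [ 0.7572 -0.0943  0.155 ]
[302.2  83.1] 27.5 3.3 [ 0.7968 -0.1365  0.0555] knob [ 0.7571 -0.1188  0.155 ]
[312.1  83.1] 26.5 3.2 [ 0.7972 -0.1636  0.0555] knob [ 0.7575 -0.1429  0.155 ]
[322.2  83. ] 27.0 3.4 [ 0.7976 -0.1912  0.0555] knob [ 0.7578 -0.1675  0.155 ]
[252.6  92.5] 29.5 17.5 [ 0.7694 -0.0017  0.0555] knob [0.7326 0.0015 0.155 ]
[248.5 114.1] 51.5 5.4 [0.7097 0.0096 0.0555] knob [0.6794 0.0115 0.155 ]
[183.2 119.8] 130.0 7.1 [0.6929 0.1832 0.0555] knob [0.6644 0.1664 0.155 ]
[ 82.4 138.5] 1457.0 27.6 [0.6413 0.4458 0.0555] knob [0.6184 0.4006 0.155 ]
[367.7 165.6] 495.5 13.3 [ 0.571  -0.309   0.0555] knob 
[... 1553 characters left out ...]
17.4 [1.0369 0.6224 0.0555] knob [1.0576 0.5149 0.155 ]
[ 50.  200.1] 63.5 7.1 [ 0.0919 -0.5667  0.0555] knob [ 0.1882 -0.5791  0.155 ]
[261.1 203.4] 242.5 10.4 [ 0.5673 -0.0582  0.0555] knob [ 0.6255 -0.1114  0.155 ]
[211.6 205.6] 184.0 9.4 [ 0.4653 -0.1852  0.0555] knob [ 0.5317 -0.2282  0.155 ]
[181.6 222.4] 248.0 10.9 [ 0.4553 -0.2985  0.0555] knob [ 0.5225 -0.3324  0.155 ]
[233.9 223.6] 320.0 11.7 [ 0.57   -0.1777  0.0555] knob [ 0.6281 -0.2212  0.155 ]
[351.6 253. ] 821.5 22.0 [0.8944 0.0178 0.0555] knob [ 0.9265 -0.0414  0.155 ]
[201.5 247.5] 346.5 12.0 [ 0.5732 -0.3094  0.0555] knob [ 0.631  -0.3424  0.155 ]
[ 46.1 265.2] 37.0 4.1 [ 0.3146 -0.6894  0.0555] knob [ 0.393 -0.692  0.155]
```

Emit:
{"api": "drive_tool", "payload": {
  "commands": [
    [1,0,0,0,8.2],
    [1,0,0,0,8.2],
    [1,0,0,0,8.2],
    [1,0.01,-0.042,0,0],
    [1,0.02,-0.042,0,0],
    [1,0.02,-0.042,0,0],
    [1,0.02,-0.042,0,0],
    [1,0.02,-0.042,0,0],
    [1,0.02,-0.042,0,0],
    [1,0.02,-0.042,0,0]
  ]
}}

```text
time: 1.1
position: [0.4215, -0.3409, 0.2248]
ee_rot: [-0.0, 1.0, -0.0, -0.0]
force: [0.3, -0.3, 0.2]
finger_gap: 1.001
finger_force: 0.0
```

Emit:
{"api": "drive_tool", "payload": {
  "commands": [
    [1,0.02,-0.042,0,0],
    [1,0.02,-0.042,0,0],
    [1,0.02,-0.042,0,0],
    [1,0.02,-0.042,0,0],
    [1,0.02,-0.042,0,0],
    [1,0.02,-0.042,0,0],
    [1,0.01,-0.036,0,0],
    [1,0,0,0,0],
    [1,0,0,0,0]
  ]
}}

```text
time: 2.0
position: [0.5513, -0.0542, 0.2247]
ee_rot: [0.0, 1.0, 0.001, -0.0]
force: [-0.1, 0.1, -0.4]
finger_gap: 1.0
finger_force: 0.0
```

```bash
cat >> m.py <<'E'
from scipy.spatial.transform import Rotation as Rn
def wsnap(f=None):
    st=arm.read_state(); s=vision.snapshot('wrist')
    if f: cv2.imwrite('pics/'+f,cv2.cvtColor(s['color'],cv2.COLOR_RGB2BGR))
    q=st['ee_rot']; T=np.eye(4);T[:3,:3]=Rn.from_quat([q[1],q[2],q[3],q[0]]).as_matrix();T[:3,3]=st['position']
    W=np.linalg.inv(T@np.array(s['T_tool_cam']))
    s['rvec']=cv2.Rodrigues(W[:3,:3])[0]; s['tvec']=W[:3,3]
    return st,s
E
python3 - <<'E'
from m import *
st,s=wsnap('w1.png'); print(st)
print(s['T_tool_cam'],s['mtx'])
I=s['color'].astype(int); r,g,b=I[...,0],I[...,1],I[...,2]
for c in comps((I.max(2)<52)&(g<r*1.25+3),300):
    p,A,e=centre(c); print(p.round(1),A,e[1],ray(s,p,.0555).round(4))
E
```

```text
{'time': 2.0, 'joint_pos': array([-1.40072398e-01,  1.50471671e-01,  2.03107104e+00, -1.46379105e-04,
        9.60545167e-01,  1.42957415e+00]), 'joint_vel': array([-0.03213945, -0.00539994,  0.00337221, -0.00201341, -0.00136703,
       -0.00676726]), 'tau': array([  2.72368312, -54.48286772, -41.83184981,   0.12444743,
        -0.08567413,   0.18106432]), 'position': array([ 0.5512532 , -0.05422512,  0.22467453]), 'ee_rot': array([ 2.46654146e-05,  9.99999777e-01,  6.16848486e-04, -2.53573062e-04]), 'force': array([-0.14955858,  0.05219569, -0.43703147]), 'moment': array([ 0.0128679 ,  0.01879084, -0.00356518]), 'finger_force': 0.0, 'finger_gap': 0.9995539376425616}
[[-3.49763803e-04 -9.57957343e-01 -2.86910450e-01  8.16734074e-02]
 [ 9.99999921e-01 -2.81617415e-04 -2.78784915e-04 -1.21245759e-03]
 [ 1.86265078e-04 -2.86910525e-01  9.57957366e-01 -1.58277763e-01]
 [ 0.00000000e+00  0.00000000e+00  0.00000000e+00  1.00000000e+00]] [[270.8196449    0.         254.28907341]
 [  0.         270.8196449  197.63618472]
 [  0.           0.           1.        ]]
[459.4 168.6] 2988.5 36.67133331298828 [ 0.5721 -0.3037  0.0555]
[354.6 172.8] 2317.0 28.853500366210938 [ 0.5667 -0.1762  0.0555]
[259.6 177. ] 717.5 20.24855613708496 [ 0.5614 -0.0595  0.0555]
[334.8 249.4] 1033.5 27.74201202392578 [ 0.4625 -0.1608  0.0555]
[263.2 247.4] 837.0 22.726736068725586 [ 0.4653 -0.0649  0.0555]
[425.8 274. ] 5758.5 61.7584342956543 [ 0.4251 -0.2896  0.0555]
[ 74.6 317.6] 13711.5 87.74119567871094 [0.3522 0.2084 0.0555]
[499.5 321.9] 1279.5 31.572246551513672 [ 0.3452 -0.412   0.0555]
[401.1 355.5] 7804.0 101.5308837890625 [ 0.2828 -0.2777  0.0555]
```

View pics/w1.png

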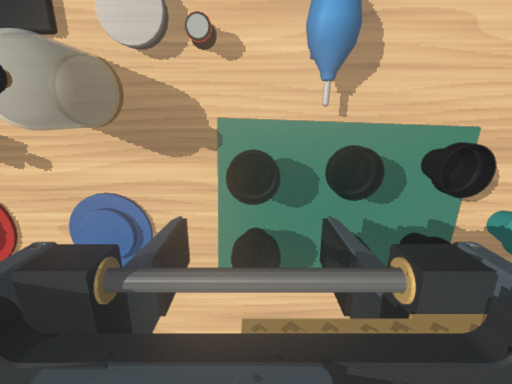

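Emit:
{"api": "drive_tool", "payload": {
  "commands": [
    [1,0.0106,-0.002,0.02,0],
    [1,0,0,0.035,0],
    [1,0,0,0.035,0],
    [1,0,0,0.035,0],
    [1,0,0,0.0277,0],
    [1,0,0,0.015,0],
    [1,0,0,0,0],
    [1,0,0,0,0]
  ]
}}

```text
time: 2.85
position: [0.5624, -0.0534, 0.0581]
ee_rot: [0.0, 1.0, -0.001, 0.0]
force: [-0.7, 1.0, -0.3]
finger_gap: 0.999
finger_force: 0.0
```

Emit:
{"api": "drive_tool", "payload": {
  "commands": [
    [0,0,0,0,0],
    [0,0,0,0,0],
    [0,0,0,0,0],
    [0,0,0,0,0],
    [0,0,0,0,0],
    [0,0,0,0,0]
  ],
  "newtons": 25
}}

```text
time: 3.45
position: [0.5625, -0.0528, 0.0579]
ee_rot: [0.0, 1.0, -0.0, 0.0]
force: [-1.2, -0.0, 7.1]
finger_gap: 0.724
finger_force: 25.0
```

Emit:
{"api": "drive_tool", "payload": {
  "commands": [
    [0,0,0,-0.01,0],
    [0,0,0,-0.02,0],
    [0,0,0,-0.02,0],
    [0,0,0,-0.01,0],
    [0,0,0,0,0],
    [0,0,0,0,0],
    [0,0,0,0,0]
  ]
}}

```text
time: 4.15
position: [0.5614, -0.0527, 0.1164]
ee_rot: [-0.0, 1.0, -0.0, -0.001]
force: [-0.1, 0.1, -2.1]
finger_gap: 0.721
finger_force: 25.0
```

```bash
cat > weigh.py <<'E'
from m import *
F=[]
for i in range(6):
    F.append(arm.read_state()['force'][2]); vision.snapshot('top')
st=arm.read_state(); print(np.round(F,2),np.mean(F),st['finger_gap'],st['finger_force'],st['position'],st['time'])
E
python3 weigh.py
```

```text
[-2.07 -1.17 -1.53 -0.56 -0.93 -1.35] -1.2691104559942483 0.7215227992690394 24.997438229620457 [ 0.56179369 -0.05275476  0.11686261] 4.45
```

Emit:
{"api": "drive_tool", "payload": {
  "commands": [
    [0,-0.006,-0.0136,0,0],
    [0,-0.0123,-0.0272,0,0],
    [0,-0.0123,-0.0272,0,0],
    [0,-0.0123,-0.0272,0,0],
    [0,-0.0123,-0.0272,0,0],
    [0,-0.0123,-0.0272,0,0],
    [0,-0.0123,-0.0272,0,0],
    [0,-0.0123,-0.0272,0,0],
    [0,-0.006,-0.0136,0.01,0],
    [0,0,0,0.02,0]
  ]
}}

```text
time: 5.45
position: [0.4638, 0.1668, 0.0875]
ee_rot: [-0.0, 1.0, 0.001, 0.001]
force: [0.5, -0.8, -1.0]
finger_gap: 0.722
finger_force: 25.0
```

Emit:
{"api": "drive_tool", "payload": {
  "commands": [
    [0,0,0,0.009,0],
    [0,0,0,0.004,0],
    [0,0,0,0.001,0],
    [0,0,0,0,0],
    [0,0,0,0,0]
  ]
}}

```text
time: 5.95
position: [0.4644, 0.1647, 0.0737]
ee_rot: [-0.0, 1.0, -0.001, 0.0]
force: [-0.2, 0.7, -1.7]
finger_gap: 0.725
finger_force: 25.0
```

Run:
```python
from m import *
a=snap('top');st,s=wsnap('w2.png');print(st['position'],st['force'],st['finger_gap'])
cv2.imwrite('pics/t2.png',cv2.resize(a['color'][160:250,140:240,::-1],None,fx=4,fy=4,interpolation=2))
im=np.hstack([cv2.resize(a['color'][160:250,140:240,::-1],(426,384)),cv2.resize(s['color'][:,:,::-1],None,fx=.73,fy=1)])
cv2.imwrite('pics/c2.png',im); print(im.shape)
```

```text
[0.46440886 0.16476781 0.07371679] [ 0.02414364 -0.49882723 -0.72532829] 0.7203292756329953
(384, 800, 3)
```

View pics/c2.png

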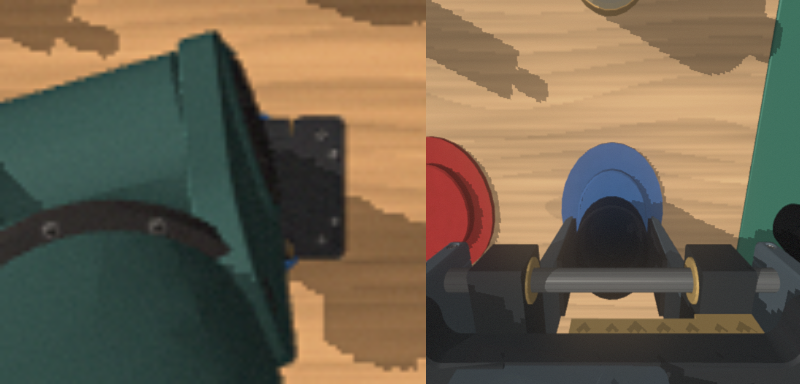

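Emit:
{"api": "drive_tool", "payload": {
  "commands": [
    [0,0,0,0.0025,0],
    [0,0,0,0.001,0],
    [0,0,0,0,0],
    [0,0,0,0,0]
  ]
}}

```text
time: 6.45
position: [0.4642, 0.1649, 0.0699]
ee_rot: [-0.0, 1.0, -0.0, 0.0]
force: [0.1, -0.2, 4.2]
finger_gap: 0.726
finger_force: 25.0
```

Emit:
{"api": "drive_tool", "payload": {
  "commands": [
    [1,0,0,0,0],
    [1,0,0,0,0],
    [1,0,0,0,0],
    [1,0,0,0,0],
    [1,0,0,-0.02,0],
    [1,0,0,-0.03,0],
    [1,0,0,-0.03,0],
    [1,0,0,0,0]
  ]
}}

```text
time: 7.25
position: [0.4659, 0.1655, 0.1531]
ee_rot: [-0.001, 1.0, -0.0, 0.003]
force: [0.9, 0.1, -0.1]
finger_gap: 1.0
finger_force: 0.0
```

Run:
```python
from m import *
st,s=wsnap();print(st['position'])
I=s['color'].astype(int); r,g,b=I[...,0],I[...,1],I[...,2]
m=comps((b>60)&(b>g*1.3)&(b>r*1.5),300)
for c in m:
    p,A,e=centre(c);print('blue',p,ray(s,p,.005))
cv2.imwrite('pics/w3.png',s['color'][80:330,100:400,::-1])
```

```text
[0.46592624 0.16548077 0.15307739]
blue [255.18940043 186.10459066] [0.47062888 0.16596017 0.005     ]
```

View pics/w3.png

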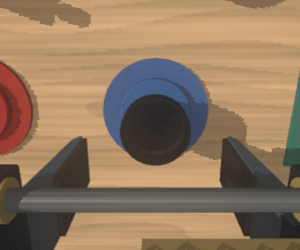

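Emit:
{"api": "drive_tool", "payload": {
  "commands": [
    [1,0,0.02,0,0],
    [1,-0.0017,0.035,0,0],
    [1,-0.002,0.036,0,0],
    [1,-0.002,0.036,0,0],
    [1,-0.002,0.036,0,0],
    [1,-0.002,0.036,0,0],
    [1,-0.001,0.0228,0,0],
    [1,0,0,0.03,0],
    [1,0,0,0.03,0],
    [1,0,0,0.02,0]
  ]
}}

```text
time: 8.3
position: [0.4517, -0.057, 0.0672]
ee_rot: [-0.0, 1.0, -0.001, -0.001]
force: [0.5, -0.8, 0.8]
finger_gap: 0.997
finger_force: 0.0
```

Emit:
{"api": "drive_tool", "payload": {
  "commands": [
    [1,0,0,0.0125,0],
    [1,0,0,0,0],
    [1,0,0,0,0],
    [0,0,0,0,0],
    [0,0,0,0,0],
    [0,0,0,0,0],
    [0,0,0,0,0],
    [0,0,0,0,0],
    [0,0,0,0,0]
  ]
}}

```text
time: 9.2
position: [0.4537, -0.057, 0.0577]
ee_rot: [0.0, 1.0, -0.0, 0.0]
force: [-0.3, 2.1, 7.1]
finger_gap: 0.723
finger_force: 25.0
```

Emit:
{"api": "drive_tool", "payload": {
  "commands": [
    [0,0,0,-0.01,0],
    [0,0,0,-0.02,0],
    [0,0,0,-0.02,0],
    [0,0,0,-0.02,0],
    [0,0,0,-0.01,0],
    [0,0,0,0,0],
    [0,0,0,0,0],
    [0,0,0,0,0]
  ]
}}

```text
time: 10.0
position: [0.4526, -0.0568, 0.1364]
ee_rot: [-0.0, 1.0, -0.0, -0.001]
force: [-0.6, -0.8, -2.2]
finger_gap: 0.718
finger_force: 25.0
```

```bash
python3 weigh.py
```

```text
[-2.18 -3.08 -2.3  -1.88 -2.56 -2.17] -2.3610179887568483 0.7226832996588207 24.9936639983207 [ 0.45299587 -0.05692267  0.13689895] 10.3
```

Emit:
{"api": "drive_tool", "payload": {
  "commands": [
    [0,0,-0.01,-0.015,0],
    [0,0.0017,-0.038,0,0],
    [0,0.002,-0.042,0,0],
    [0,0.002,-0.042,0,0],
    [0,0.002,-0.042,0,0],
    [0,0.002,-0.042,0,0],
    [0,0.002,-0.042,0,0],
    [0,0.002,-0.042,0,0],
    [0,0.002,-0.042,0,0],
    [0,0.002,-0.042,0,0]
  ]
}}

```text
time: 11.3
position: [0.4708, 0.3289, 0.152]
ee_rot: [0.0, 1.0, -0.0, -0.0]
force: [0.1, -0.1, -2.7]
finger_gap: 0.719
finger_force: 25.0
```

Emit:
{"api": "drive_tool", "payload": {
  "commands": [
    [0,0,-0.03,0,0],
    [0,0,-0.0158,0,0],
    [0,0,0,0.03,0],
    [0,0,0,0.03,0],
    [0,0,0,0.012,0],
    [0,0,0,0.004,0],
    [0,0,0,0,0],
    [0,0,0,0,0]
  ]
}}

```text
time: 12.1
position: [0.4718, 0.3731, 0.0774]
ee_rot: [-0.0, 1.0, -0.0, 0.001]
force: [-0.3, -0.4, -2.6]
finger_gap: 0.721
finger_force: 25.0
```

Run:
```python
from m import *
st,s=wsnap();print(st['position'],st['force'],st['finger_gap'],st['joint_pos'])
cv2.imwrite('pics/w4.png',s['color'][80:330,100:400,::-1])
a=snap('top');snapd=cv2.imwrite('pics/t4.png',a['color'][:,:,::-1])
```

```text
[0.47181585 0.3731054  0.07742016] [-0.32278057 -0.41396865 -2.58044176] 0.7211998733802811 [ 6.30359540e-01  4.38643402e-01  1.98365560e+00 -2.65889967e-05
  7.17769327e-01  2.20198990e+00]
```

View pics/w4.png

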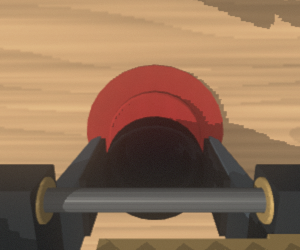

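```bash
cat > fit.py <<'E'
from m import *
from scipy.optimize import least_squares
def flange(s,col):
    I=s['color'].astype(int); r,g,b=I[...,0],I[...,1],I[...,2]
    m=(r>60)&(r>g*1.8)&(r>b*1.8) if col=='red' else (b>60)&(b>g*1.3)&(b>r*1.5)
    c=max(comps(m,300),key=lambda c:c.sum()); k=max(cv2.findContours(c,0,1)[0],key=len)
    h=cv2.convexHull(k)[:,0].astype(float)
    P=np.array([ray(s,p,.004)[:2] for p in h])
    f=least_squares(lambda c:np.hypot(*(P-c).T)-.062,P.mean(0),loss='soft_l1',f_scale=.001)
    return f.x, np.median(abs(f.fun)), len(P)
E
python3 - <<'E'
from fit import *
st,s=wsnap(); print(flange(s,'red'))
import pickle; a,b=pickle.load(open('s0.pkl','rb'))
for c in('red','blue'):
    print(flange(a,c))
    try: print('scene',flange(b,c))
    except Exception as e: print(e)
E
```

```text
(array([0.46843554, 0.37386705]), np.float64(0.00018927977599557388), 35)
(array([0.46891354, 0.37300761]), np.float64(0.00029962303899941367), 26)
scene (array([0.46689252, 0.37583402]), np.float64(0.003974711950805079), 21)
(array([ 1.01496516, -0.0358275 ]), np.float64(0.6617008494578608), 8)
scene (array([-0.78580678,  0.24326931]), np.float64(0.13211650223268923), 10)
```

Emit:
{"api": "drive_tool", "payload": {
  "commands": [
    [0,-0.0033,-0.0005,0.002,0],
    [0,0,0,0.004,0],
    [0,0,0,0.0015,0],
    [0,0,0,0,0],
    [0,0,0,0,0]
  ]
}}

```text
time: 12.75
position: [0.468, 0.3737, 0.0695]
ee_rot: [-0.0, 1.0, -0.0, 0.0]
force: [-3.8, -1.0, 14.2]
finger_gap: 0.717
finger_force: 25.0
```

Emit:
{"api": "drive_tool", "payload": {
  "commands": [
    [1,0,0,0,0],
    [1,0,0,0,0],
    [1,0,0,0,0],
    [1,0,0,0,0],
    [1,0,0,-0.02,0],
    [1,0,0,-0.03,0],
    [1,0,0,-0.03,0],
    [1,0,0,0,0],
    [1,0,0,0,0]
  ]
}}

```text
time: 13.65
position: [0.468, 0.3735, 0.149]
ee_rot: [-0.0, 1.0, -0.0, 0.0]
force: [0.0, 0.1, -0.1]
finger_gap: 1.001
finger_force: 0.0
```

Emit:
{"api": "drive_tool", "payload": {
  "commands": [
    [1,0,0.02,0,0],
    [1,0.006,0.042,0,0],
    [1,0.0075,0.042,0,0],
    [1,0.0075,0.042,0,0],
    [1,0.0075,0.042,0,0],
    [1,0.0075,0.042,0,0],
    [1,0.0075,0.042,0,0],
    [1,0.0075,0.042,0,0],
    [1,0.0075,0.042,0,0],
    [1,0.0075,0.042,0,0]
  ]
}}

```text
time: 14.65
position: [0.5322, -0.0271, 0.1475]
ee_rot: [-0.0, 1.0, -0.0, -0.001]
force: [0.4, 1.4, -0.5]
finger_gap: 0.998
finger_force: 0.0
```

Emit:
{"api": "drive_tool", "payload": {
  "commands": [
    [1,0.0085,0.042,0,0],
    [1,0.0085,0.042,0,0],
    [1,0.0085,0.042,0,0],
    [1,0.0077,0.0263,0,0],
    [1,0,0,0.02,0],
    [1,0,0,0.03,0],
    [1,0,0,0.03,0],
    [1,0,0,0.012,0],
    [1,0,0,0,0],
    [1,0,0,0,0]
  ]
}}

```text
time: 15.65
position: [0.5666, -0.1772, 0.0572]
ee_rot: [-0.0, 1.0, -0.0, -0.0]
force: [-1.6, 0.5, -0.2]
finger_gap: 1.003
finger_force: 0.0
```

Emit:
{"api": "drive_tool", "payload": {
  "commands": [
    [0,0,0,0,0],
    [0,0,0,0,0],
    [0,0,0,0,0],
    [0,0,0,0,0],
    [0,0,0,0,0],
    [0,0,0,0,0]
  ]
}}

```text
time: 16.25
position: [0.5672, -0.177, 0.0574]
ee_rot: [0.0, 1.0, -0.0, 0.0]
force: [-0.7, 1.3, 6.9]
finger_gap: 0.719
finger_force: 25.0
```

Emit:
{"api": "drive_tool", "payload": {
  "commands": [
    [0,0,0,-0.01,0],
    [0,0,0,-0.02,0],
    [0,0,0,-0.02,0],
    [0,0,0,-0.02,0],
    [0,0,0,-0.01,0],
    [0,0,0,0,0],
    [0,0,0,0,0],
    [0,0,0,0,0]
  ]
}}

```text
time: 17.05
position: [0.5661, -0.1768, 0.1357]
ee_rot: [-0.0, 1.0, -0.0, -0.001]
force: [0.3, -0.1, -2.8]
finger_gap: 0.72
finger_force: 25.0
```

```bash
python3 weigh.py
```

```text
[-2.82 -2.58 -3.07 -2.57 -3.77 -2.04] -2.8086359788315107 0.7223763216442999 24.991940804757178 [ 0.56656134 -0.1769172   0.13636808] 17.35
```

Emit:
{"api": "drive_tool", "payload": {
  "commands": [
    [0,0,-0.02,-0.02,0],
    [0,-0.006,-0.042,0,0],
    [0,-0.0075,-0.042,0,0],
    [0,-0.0075,-0.042,0,0],
    [0,-0.0075,-0.042,0,0],
    [0,-0.0075,-0.042,0,0],
    [0,-0.0075,-0.042,0,0],
    [0,-0.0075,-0.042,0,0],
    [0,-0.0075,-0.042,0,0],
    [0,-0.0075,-0.042,0,0]
  ]
}}

```text
time: 18.35
position: [0.5004, 0.2228, 0.1568]
ee_rot: [-0.0, 1.0, -0.0, 0.0]
force: [0.4, -1.2, -3.1]
finger_gap: 0.716
finger_force: 25.0
```

Emit:
{"api": "drive_tool", "payload": {
  "commands": [
    [0,-0.0085,-0.042,0,0],
    [0,-0.0085,-0.042,0,0],
    [0,-0.0085,-0.042,0,0],
    [0,-0.0065,-0.0264,0,0],
    [0,0,0,0,0],
    [0,0,0,0.01,0],
    [0,0,0,0.015,0],
    [0,0,0,0,0],
    [0,0,0,0,0]
  ]
}}

```text
time: 19.25
position: [0.4689, 0.3724, 0.1309]
ee_rot: [0.001, 1.0, -0.001, -0.001]
force: [-0.3, -0.6, -2.7]
finger_gap: 0.718
finger_force: 25.0
```

Now lower to TCP 0.0914 (down 39.5 mm), checking force near the end.

Emit:
{"api": "drive_tool", "payload": {
  "commands": [
    [0,0,-0.0008,0.012,0],
    [0,0,0,0.014,0],
    [0,0,0,0.006,0],
    [0,0,0,0.003,0],
    [0,0,0,0,0],
    [0,0,0,0,0]
  ]
}}

```text
time: 19.85
position: [0.4691, 0.3743, 0.0969]
ee_rot: [-0.0, 1.0, -0.0, 0.0]
force: [-0.8, 0.4, -3.3]
finger_gap: 0.719
finger_force: 25.0
```

Emit:
{"api": "drive_tool", "payload": {
  "commands": [
    [0,0,0,0.003,0],
    [0,0,0,0.001,0],
    [0,0,0,0,0],
    [0,0,0,0,0]
  ]
}}

```text
time: 20.25
position: [0.469, 0.3742, 0.0928]
ee_rot: [0.0, 1.0, -0.0, -0.0]
force: [-1.1, -0.4, -2.1]
finger_gap: 0.721
finger_force: 25.0
```

Emit:
{"api": "drive_tool", "payload": {
  "commands": [
    [0,0,0,0.0015,0],
    [0,0,0,0,0],
    [0,0,0,0,0]
  ]
}}

```text
time: 20.55
position: [0.4692, 0.3744, 0.0916]
ee_rot: [-0.0, 1.0, -0.0, 0.0]
force: [-2.3, -0.9, 4.0]
finger_gap: 0.719
finger_force: 25.0
```

Emit:
{"api": "drive_tool", "payload": {
  "commands": [
    [1,0,0,0,0],
    [1,0,0,0,0],
    [1,0,0,0,0],
    [1,0,0,0,0],
    [1,0,0,-0.01,0],
    [1,0,0,-0.03,0],
    [1,0,0,-0.03,0],
    [1,0,0,0,0],
    [1,0,0,0,0]
  ]
}}

```text
time: 21.45
position: [0.4693, 0.3745, 0.1622]
ee_rot: [-0.001, 1.0, -0.0, 0.001]
force: [-0.9, 0.0, -0.4]
finger_gap: 1.001
finger_force: 0.0
```

Emit:
{"api": "drive_tool", "payload": {
  "commands": [
    [1,0,0.02,0,0],
    [1,-0.0015,0.042,0,0],
    [1,-0.0015,0.042,0,0],
    [1,-0.0015,0.042,0,0],
    [1,-0.0015,0.042,0,0],
    [1,-0.0015,0.042,0,0],
    [1,-0.0015,0.042,0,0],
    [1,-0.0015,0.042,0,0],
    [1,-0.0015,0.042,0,0],
    [1,-0.0015,0.042,0,0]
  ]
}}

```text
time: 22.45
position: [0.4536, -0.0259, 0.1604]
ee_rot: [-0.0, 1.0, -0.0, -0.001]
force: [1.3, 0.1, -0.7]
finger_gap: 1.0
finger_force: 0.0
```

Emit:
{"api": "drive_tool", "payload": {
  "commands": [
    [1,-0.0015,0.042,0,0],
    [1,-0.0015,0.042,0,0],
    [1,-0.0015,0.042,0,0],
    [1,-0.0019,0.0289,0.01,0],
    [1,0,0,0.025,0],
    [1,0,0,0.03,0],
    [1,0,0,0.03,0],
    [1,0,0,0.01,0],
    [1,0,0,0,0],
    [1,0,0,0,0]
  ]
}}

```text
time: 23.45
position: [0.4488, -0.1788, 0.0568]
ee_rot: [0.0, 1.0, -0.0, 0.0]
force: [-0.1, 0.3, 0.2]
finger_gap: 1.001
finger_force: 0.0
```

Emit:
{"api": "drive_tool", "payload": {
  "commands": [
    [0,0,0,0,0],
    [0,0,0,0,0],
    [0,0,0,0,0],
    [0,0,0,0,0],
    [0,0,0,0,0],
    [0,0,0,0,0]
  ]
}}

```text
time: 24.05
position: [0.4492, -0.1787, 0.0568]
ee_rot: [0.0, 1.0, -0.0, 0.0]
force: [-1.4, 0.7, 8.4]
finger_gap: 0.721
finger_force: 25.0
```

Emit:
{"api": "drive_tool", "payload": {
  "commands": [
    [0,0,0,-0.01,0],
    [0,0,0,-0.02,0],
    [0,0,0,-0.02,0],
    [0,0,0,-0.02,0],
    [0,0,0,-0.01,0],
    [0,0,0,0,0],
    [0,0,0,0,0],
    [0,0,0,0,0]
  ]
}}

```text
time: 24.85
position: [0.4483, -0.1784, 0.1354]
ee_rot: [-0.0, 1.0, -0.0, -0.001]
force: [-0.7, 0.2, -0.9]
finger_gap: 0.721
finger_force: 25.0
```

```bash
python3 weigh.py
```

```text
[-0.94 -0.35 -0.87 -1.69 -1.61 -1.47] -1.1546370145033498 0.7240369998148237 24.9986101873219 [ 0.44866905 -0.17856189  0.13590915] 25.15
```

Emit:
{"api": "drive_tool", "payload": {
  "commands": [
    [0,0,-0.02,-0.02,0],
    [0,0.0018,-0.04,0,0],
    [0,0.0019,-0.04,0,0],
    [0,0.0019,-0.04,0,0],
    [0,0.0019,-0.04,0,0],
    [0,0.0019,-0.04,0,0],
    [0,0.002,-0.04,0,0],
    [0,0.002,-0.04,0,0],
    [0,0.002,-0.035,0,0],
    [0,0,-0.0085,0,0]
  ]
}}

```text
time: 26.15
position: [0.4645, 0.1676, 0.1563]
ee_rot: [-0.0, 1.0, 0.001, 0.0]
force: [-0.5, -0.5, -0.5]
finger_gap: 0.724
finger_force: 25.0
```

Emit:
{"api": "drive_tool", "payload": {
  "commands": [
    [0,0,0,0,0],
    [0,0,0,0.01,0],
    [0,0,0,0.02,0],
    [0,0,0,0.02,0],
    [0,0,0,0.006,0],
    [0,0,0,0.003,0],
    [0,0,0,0,0],
    [0,0,0,0,0]
  ]
}}

```text
time: 26.95
position: [0.4648, 0.1647, 0.0978]
ee_rot: [-0.0, 1.0, -0.0, 0.0]
force: [0.8, -0.1, -1.3]
finger_gap: 0.718
finger_force: 25.0
```

Emit:
{"api": "drive_tool", "payload": {
  "commands": [
    [0,0,0,0.003,0],
    [0,0,0,0.003,0],
    [0,0,0,0.001,0],
    [0,0,0,0,0],
    [0,0,0,0,0]
  ]
}}

```text
time: 27.45
position: [0.4648, 0.165, 0.0907]
ee_rot: [-0.0, 1.0, -0.0, 0.0]
force: [-2.6, -1.2, 9.3]
finger_gap: 0.723
finger_force: 25.0
```

Emit:
{"api": "drive_tool", "payload": {
  "commands": [
    [1,0,0,0,0],
    [1,0,0,0,0],
    [1,0,0,0,0],
    [1,0,0,0,0],
    [1,0,0,-0.01,0],
    [1,0,0,-0.03,0],
    [1,0,0,-0.03,0],
    [1,0,0,0,0],
    [1,0,0,0,0]
  ]
}}

```text
time: 28.35
position: [0.4647, 0.165, 0.1611]
ee_rot: [-0.0, 1.0, -0.0, 0.001]
force: [-0.4, -0.8, -0.6]
finger_gap: 0.997
finger_force: 0.0
```

Run:
```python
from m import *
st,s=wsnap('w5.png');print(st['position'],st['time'])
a=snap('top');I=a['color'].astype(int); r,g,b=I[...,0],I[...,1],I[...,2]
for c in comps((I.max(2)<52)&(g<r*1.25+3),100):
    p,A,e=centre(c)
    if A<700:print(p.round(1),A,round(e[1],1),np.round(ray(a,p,.0555),4),'knob',np.round(ray(a,p,.155),4))
```

```text
[0.46471654 0.16496422 0.16107722] 28.35
[183.3 119.8] 124.0 6.8 [0.6931 0.1832 0.0555] knob [0.6646 0.1663 0.155 ]
[367.6 165.6] 490.0 13.1 [ 0.571  -0.3087  0.0555] knob [ 0.5557 -0.2723  0.155 ]
[ 96.4 203.8] 306.5 13.1 [0.4699 0.4031 0.0555] knob [0.4655 0.3625 0.155 ]
[365.2 213. ] 498.0 13.4 [ 0.4448 -0.2982  0.0555] knob [ 0.4431 -0.263   0.155 ]
[225.8 364.8] 464.5 23.3 [0.0652 0.0675 0.0555] knob [0.1045 0.0632 0.155 ]
```

View pics/w5.png

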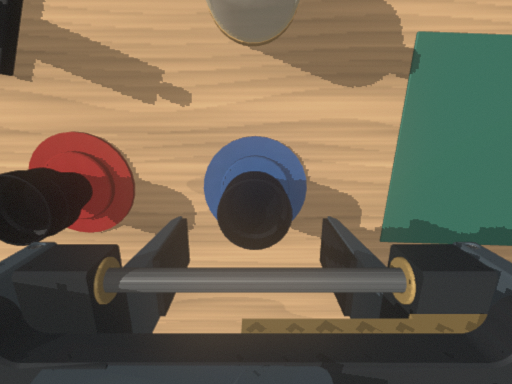

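Emit:
{"api": "drive_tool", "payload": {
  "commands": [
    [1,0.0043,0.02,0,0],
    [1,0.009,0.04,0,0],
    [1,0.009,0.04,0,0],
    [1,0.009,0.04,0,0],
    [1,0.009,0.04,0,0],
    [1,0.009,0.04,0,0],
    [1,0.009,0.04,0,0],
    [1,0.009,0.04,0,0],
    [1,0.009,0.04,0,0],
    [1,0.009,0.04,0,0]
  ]
}}

```text
time: 29.45
position: [0.549, -0.2167, 0.159]
ee_rot: [-0.0, 1.0, -0.0, -0.001]
force: [0.5, 0.6, 0.6]
finger_gap: 1.005
finger_force: 0.0
```

Emit:
{"api": "drive_tool", "payload": {
  "commands": [
    [1,0.009,0.04,0,0],
    [1,0.009,0.04,0,0],
    [1,0.003,0.0138,0.01,0],
    [1,0,0,0.025,0],
    [1,0,0,0.03,0],
    [1,0,0,0.028,0],
    [1,0,0,0.011,0],
    [1,0,0,0,0],
    [1,0,0,0,0]
  ]
}}

```text
time: 30.35
position: [0.5707, -0.3089, 0.0567]
ee_rot: [0.0, 1.0, -0.0, 0.0]
force: [0.4, -0.5, -0.0]
finger_gap: 0.998
finger_force: 0.0
```

Emit:
{"api": "drive_tool", "payload": {
  "commands": [
    [0,0,0,0,0],
    [0,0,0,0,0],
    [0,0,0,0,0],
    [0,0,0,0,0],
    [0,0,0,0,0],
    [0,0,0,0,0]
  ]
}}

```text
time: 30.95
position: [0.5707, -0.3092, 0.0568]
ee_rot: [0.0, 1.0, -0.0, 0.0]
force: [-1.6, 0.7, 7.0]
finger_gap: 0.71
finger_force: 25.0
```

Emit:
{"api": "drive_tool", "payload": {
  "commands": [
    [0,0,0,-0.01,0],
    [0,0,0,-0.02,0],
    [0,0,0,-0.02,0],
    [0,0,0,-0.02,0],
    [0,0,0,-0.01,0],
    [0,0,0,0,0],
    [0,0,0,0,0],
    [0,0,0,0,0]
  ]
}}

```text
time: 31.75
position: [0.5699, -0.3087, 0.1352]
ee_rot: [-0.0, 1.0, -0.0, -0.001]
force: [-0.7, -0.4, -0.9]
finger_gap: 0.713
finger_force: 25.0
```

```bash
python3 weigh.py
```

```text
[-0.88 -0.93 -1.29 -1.43 -0.57 -1.18] -1.0478857513327737 0.7071297078152156 24.996869549297358 [ 0.57029325 -0.30893865  0.13586142] 32.05
```

Emit:
{"api": "drive_tool", "payload": {
  "commands": [
    [0,-0.0038,-0.02,-0.035,0],
    [0,-0.009,-0.04,0,0],
    [0,-0.009,-0.04,0,0],
    [0,-0.009,-0.04,0,0],
    [0,-0.009,-0.04,0,0],
    [0,-0.009,-0.04,0,0],
    [0,-0.009,-0.04,0,0],
    [0,-0.009,-0.04,0,0],
    [0,-0.009,-0.04,0,0],
    [0,-0.009,-0.04,0,0]
  ]
}}

```text
time: 33.05
position: [0.4853, 0.0725, 0.1714]
ee_rot: [-0.0, 1.0, -0.0, 0.0]
force: [1.8, 0.0, -0.6]
finger_gap: 0.709
finger_force: 25.0
```

Emit:
{"api": "drive_tool", "payload": {
  "commands": [
    [0,-0.009,-0.04,0,0],
    [0,-0.009,-0.04,0,0],
    [0,-0.003,-0.014,0,0],
    [0,0,0,0,0],
    [0,0,0,0.01,0],
    [0,0,0,0.02,0],
    [0,0,0,0.015,0],
    [0,0,0,0.006,0],
    [0,0,0,0,0],
    [0,0,0,0,0]
  ]
}}

```text
time: 34.05
position: [0.4653, 0.1646, 0.1205]
ee_rot: [-0.0, 1.0, -0.001, 0.0]
force: [0.4, -0.1, -0.0]
finger_gap: 0.71
finger_force: 25.0
```

Emit:
{"api": "drive_tool", "payload": {
  "commands": [
    [0,0,0,0.003,0],
    [0,0,0,0.003,0],
    [0,0,0,0.0015,0],
    [0,0,0,0,0],
    [0,0,0,0,0]
  ]
}}

```text
time: 34.55
position: [0.465, 0.1651, 0.1128]
ee_rot: [-0.0, 1.0, -0.0, 0.0]
force: [1.7, -0.8, 0.8]
finger_gap: 0.708
finger_force: 25.0
```

Emit:
{"api": "drive_tool", "payload": {
  "commands": [
    [1,0,0,0,0],
    [1,0,0,0,0],
    [1,0,0,0,0],
    [1,0,0,0,0],
    [1,0,0,-0.01,0],
    [1,0,0,-0.03,0],
    [1,0,0,-0.03,0],
    [1,0,0,0,0],
    [1,0,0,0,0]
  ]
}}

```text
time: 35.45
position: [0.4652, 0.1652, 0.1836]
ee_rot: [-0.0, 1.0, -0.0, 0.001]
force: [-0.2, -0.1, 0.1]
finger_gap: 0.996
finger_force: 0.0
```

Emit:
{"api": "drive_tool", "payload": {
  "commands": [
    [1,-0.001,0.02,0,0],
    [1,-0.0015,0.04,0,0],
    [1,-0.0015,0.04,0,0],
    [1,-0.0015,0.04,0,0],
    [1,-0.0015,0.04,0,0],
    [1,-0.002,0.04,0,0],
    [1,-0.002,0.04,0,0],
    [1,-0.002,0.04,0,0],
    [1,-0.002,0.04,0,0],
    [1,-0.002,0.04,0,0]
  ]
}}

```text
time: 36.45
position: [0.4467, -0.2163, 0.1818]
ee_rot: [-0.0, 1.0, -0.0, -0.001]
force: [0.8, 0.6, 0.6]
finger_gap: 0.999
finger_force: 0.0
```

Emit:
{"api": "drive_tool", "payload": {
  "commands": [
    [1,-0.002,0.04,0,0],
    [1,-0.0015,0.0435,0.01,0],
    [1,0,0,0.025,0],
    [1,0,0,0.03,0],
    [1,0,0,0.03,0],
    [1,0,0,0.02,0],
    [1,0,0,0.0118,0],
    [1,0,0,0,0],
    [1,0,0,0,0]
  ]
}}

```text
time: 37.35
position: [0.4442, -0.2984, 0.0562]
ee_rot: [-0.0, 1.0, -0.0, -0.0]
force: [0.1, -0.3, 0.6]
finger_gap: 0.999
finger_force: 0.0
```

Emit:
{"api": "drive_tool", "payload": {
  "commands": [
    [0,0,0,0,0],
    [0,0,0,0,0],
    [0,0,0,0,0],
    [0,0,0,0,0],
    [0,0,0,0,0],
    [0,0,0,0,0]
  ]
}}

```text
time: 37.95
position: [0.4445, -0.2986, 0.0564]
ee_rot: [0.0, 1.0, -0.0, 0.0]
force: [-0.9, -0.1, 7.3]
finger_gap: 0.716
finger_force: 25.0
```

Emit:
{"api": "drive_tool", "payload": {
  "commands": [
    [0,0,0,-0.01,0],
    [0,0,0,-0.02,0],
    [0,0,0,-0.02,0],
    [0,0,0,-0.02,0],
    [0,0,0,-0.01,0],
    [0,0,0,0,0],
    [0,0,0,0,0],
    [0,0,0,0,0]
  ]
}}

```text
time: 38.75
position: [0.4437, -0.2981, 0.135]
ee_rot: [-0.0, 1.0, -0.0, -0.001]
force: [0.4, 0.3, -0.4]
finger_gap: 0.717
finger_force: 25.0
```

```bash
python3 weigh.py
```

```text
[-0.42 -1.28 -1.2  -1.59 -1.11 -0.79] -1.0661389146261764 0.7199759503996199 24.998569157905877 [ 0.44400504 -0.29834377  0.13556609] 39.05
```

Emit:
{"api": "drive_tool", "payload": {
  "commands": [
    [0,0,-0.01,-0.035,0],
    [0,0.002,-0.03,-0.02,0],
    [0,0.002,-0.04,0,0],
    [0,0.002,-0.04,0,0],
    [0,0.002,-0.04,0,0],
    [0,0.002,-0.04,0,0],
    [0,0.002,-0.04,0,0],
    [0,0.002,-0.04,0,0],
    [0,0.002,-0.04,0,0],
    [0,0.002,-0.04,0,0]
  ]
}}

```text
time: 40.05
position: [0.4622, 0.0632, 0.191]
ee_rot: [-0.0, 1.0, -0.0, 0.0]
force: [1.1, -0.1, -0.6]
finger_gap: 0.72
finger_force: 25.0
```

Emit:
{"api": "drive_tool", "payload": {
  "commands": [
    [0,0.002,-0.04,0,0],
    [0,0.001,-0.04,0,0],
    [0,0,-0.0233,0,0],
    [0,0,0,0,0],
    [0,0,0,0.01,0],
    [0,0,0,0.02,0],
    [0,0,0,0.012,0],
    [0,0,0,0.006,0],
    [0,0,0,0,0],
    [0,0,0,0,0]
  ]
}}

```text
time: 41.05
position: [0.4656, 0.1646, 0.1432]
ee_rot: [-0.0, 1.0, -0.0, 0.0]
force: [0.5, 0.1, -1.1]
finger_gap: 0.717
finger_force: 25.0
```

Emit:
{"api": "drive_tool", "payload": {
  "commands": [
    [0,-0.0005,0,0.003,0],
    [0,0,0,0.003,0],
    [0,0,0,0.0025,0],
    [0,0,0,0.0005,0],
    [0,0,0,0,0],
    [0,0,0,0,0]
  ]
}}

```text
time: 41.65
position: [0.4653, 0.1649, 0.1344]
ee_rot: [-0.0, 1.0, -0.0, 0.0]
force: [-1.1, -1.7, 7.0]
finger_gap: 0.717
finger_force: 25.0
```

Emit:
{"api": "drive_tool", "payload": {
  "commands": [
    [1,0,0,0,0],
    [1,0,0,0,0],
    [1,0,0,0,0],
    [1,0,0,0,0],
    [1,0,0,-0.01,0],
    [1,0,0,-0.03,0],
    [1,0,0,-0.05,0],
    [1,0,0,-0.04,0],
    [1,0,0,0,0],
    [1,0,0,0,0]
  ]
}}

```text
time: 42.65
position: [0.4653, 0.165, 0.2653]
ee_rot: [-0.0, 1.0, -0.0, 0.001]
force: [0.2, 0.5, -0.9]
finger_gap: 1.0
finger_force: 0.0
```

Run:
```python
from fit import *
import pickle
st,s=wsnap();a=snap('top');b=snap('scene');pickle.dump((st,s,a,b),open('s1.pkl','wb'))
print(st['position'])
cv2.imwrite('pics/c6.png',np.hstack([s['color'][:,:,::-1],b['color'][40:240,230:450,::-1].repeat(1,0) if 0 else cv2.resize(b['color'][80:240,250:370,::-1],(288,384))]))
for k,q in(('top',a),('wrist',s)):
    I=q['color'].astype(int); r,g,bb=I[...,0],I[...,1],I[...,2]
    for c in comps((I.max(2)<52),60):
        p,A,e=centre(c)
        if A<1500:print(k,p.round(1),A,round(e[1],1),'knob',np.round(ray(q,p,.155),4))
```

```text
[0.46525315 0.16498144 0.26531884]
top [183.3 119.7] 124.5 6.9 knob [0.6647 0.1663 0.155 ]
top [ 82.4 138.4] 1439.5 27.1 knob [0.6186 0.4006 0.155 ]
top [481.7 279.2] 325.0 25.1 knob [ 0.288  -0.5335  0.155 ]
wrist [61.6 56.3] 161.5 11.6 knob [0.5991 0.3391 0.155 ]
wrist [ 37.3 266.1] 354.0 23.0 knob [0.3869 0.4095 0.155 ]
wrist [344.2 303.9] 125.0 10.6 knob [0.3368 0.0612 0.155 ]
wrist [350.6 375.9] 675.5 36.3 knob [0.2274 0.0427 0.155 ]
```

View pics/c6.png

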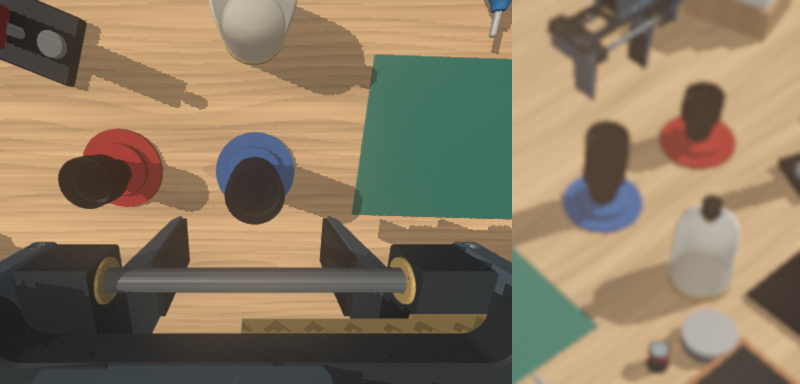

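Emit:
{"api": "drive_tool", "payload": {
  "commands": [
    [1,0.02,0,0,0],
    [1,0.03,0,0,0],
    [1,0.03,0,0,0],
    [1,0.03,0,0,0],
    [1,0.03,0,0,0],
    [1,0.03,0,0,0],
    [1,0.03,0,0,0],
    [1,0,0,0,0],
    [1,0,0,0,0]
  ]
}}

```text
time: 43.7
position: [0.6643, 0.1645, 0.2621]
ee_rot: [0.0, 1.0, -0.0, -0.001]
force: [-1.6, -0.6, 0.5]
finger_gap: 1.002
finger_force: 0.0
```

Run:
```python
from fit import *
st,s=wsnap('w7.png');print(st['position'])
I=s['color'].astype(int)
for c in comps((I.max(2)<52),60):
    p,A,e=centre(c)
    print(p.round(1),A,round(e[1],1),'knob',np.round(ray(s,p,.155),4))
```

```text
[0.66430526 0.16453052 0.26214192]
[105.2  60.8] 21962.0 122.6 knob [0.7932 0.2979 0.155 ]
[366.   12.1] 841.5 21.9 knob [0.8303 0.0709 0.155 ]
[445.   68.6] 144.0 7.9 knob [ 0.7865 -0.0049  0.155 ]
[466.5  68.6] 150.5 8.1 knob [ 0.7865 -0.0242  0.155 ]
[487.9  68.5] 158.5 8.5 knob [ 0.7866 -0.0433  0.155 ]
[506.7  69.1] 103.0 7.2 knob [ 0.7861 -0.0603  0.155 ]
[ 43.3 145.4] 143.5 22.9 knob [0.7192 0.3696 0.155 ]
[ 52.5 179. ] 688.5 19.1 knob [0.6859 0.3679 0.155 ]
[425.9 276.7] 5247.5 61.3 knob [ 0.5733 -0.0267  0.155 ]
[348.3 260.2] 107.0 7.9 knob [0.5941 0.0624 0.155 ]
[ 33.6 265.4] 233.0 16.0 knob [0.5881 0.4101 0.155 ]
[ 74.8 324.2] 12429.5 91.0 knob [0.509  0.3798 0.155 ]
[344.1 303. ] 222.0 12.9 knob [0.5384 0.0617 0.155 ]
[388.9 344.8] 15601.0 147.3 knob [0.4777 0.0012 0.155 ]
[265.9 310.9] 232.0 12.5 knob [0.5276 0.1523 0.155 ]
```

View pics/w7.png

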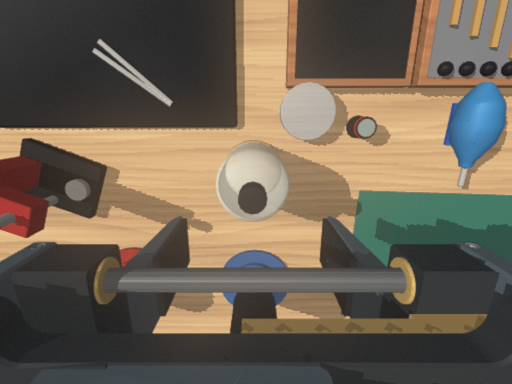

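Emit:
{"api": "drive_tool", "payload": {
  "commands": [
    [1,0.0017,-0.002,0.02,0],
    [1,0,0,0.03,0],
    [1,0,0,0.03,0],
    [1,0,0,0.02,0],
    [1,0,0,0.012,0],
    [1,0,0,0,0],
    [1,0,0,0,0]
  ]
}}

```text
time: 44.45
position: [0.6667, 0.1669, 0.1528]
ee_rot: [-0.0, 1.0, -0.0, 0.0]
force: [0.8, -0.0, -0.4]
finger_gap: 1.002
finger_force: 0.0
```

Emit:
{"api": "drive_tool", "payload": {
  "commands": [
    [0,0,0,0,0],
    [0,0,0,0,0],
    [0,0,0,0,0],
    [0,0,0,0,0],
    [0,0,0,0,0],
    [0,0,0,0,0],
    [0,0,0,0,0],
    [0,0,0,0,0]
  ],
  "newtons": 40
}}

```text
time: 45.25
position: [0.6666, 0.1667, 0.1519]
ee_rot: [-0.0, 1.0, -0.0, -0.0]
force: [-0.1, 0.3, 0.7]
finger_gap: 0.33
finger_force: 0.0
```

Emit:
{"api": "drive_tool", "payload": {
  "commands": [
    [0,0,0,0,0],
    [0,0,0,0,0],
    [0,0,0,0,0]
  ]
}}

```text
time: 45.55
position: [0.6666, 0.1667, 0.1519]
ee_rot: [0.0, 1.0, -0.0, -0.0]
force: [0.5, -0.2, -0.5]
finger_gap: 0.318
finger_force: 40.0
```

Emit:
{"api": "drive_tool", "payload": {
  "commands": [
    [0,0,0,-0.005,0],
    [0,0,0,-0.01,0],
    [0,0,0,-0.02,0],
    [0,0,0,-0.01,0],
    [0,0,0,0,0],
    [0,0,0,0,0],
    [0,0,0,0,0]
  ]
}}

```text
time: 46.25
position: [0.6661, 0.1667, 0.1961]
ee_rot: [0.0, 1.0, -0.0, -0.001]
force: [-0.1, 0.4, -3.4]
finger_gap: 0.319
finger_force: 40.0
```

Emit:
{"api": "drive_tool", "payload": {
  "commands": [
    [0,0,0,-0.02,0],
    [0,0,0,-0.03,0],
    [0,0,0,-0.025,0],
    [0,0,0,-0.01,0],
    [0,-0.01,-0.01,0,0],
    [0,-0.02,-0.02,0,0],
    [0,-0.02,-0.021,0,0],
    [0,-0.02,-0.021,0,0],
    [0,-0.02,-0.021,0,0],
    [0,-0.02,-0.021,0,0]
  ]
}}

```text
time: 47.25
position: [0.5544, 0.2816, 0.2799]
ee_rot: [0.0, 1.0, -0.0, -0.001]
force: [0.6, 0.5, -3.1]
finger_gap: 0.319
finger_force: 40.0
```

Emit:
{"api": "drive_tool", "payload": {
  "commands": [
    [0,-0.02,-0.021,0,0],
    [0,-0.02,-0.021,0,0],
    [0,-0.02,-0.021,0,0],
    [0,-0.02,-0.021,0,0],
    [0,-0.0075,-0.0088,0,0],
    [0,0,0,0,0],
    [0,0,0,0,0],
    [0,0,0,0,0]
  ]
}}

```text
time: 48.05
position: [0.4696, 0.373, 0.2815]
ee_rot: [0.0, 1.0, -0.001, -0.0]
force: [0.4, 0.0, -2.5]
finger_gap: 0.323
finger_force: 40.0
```

Run:
```python
from fit import *
st,s=wsnap();b=snap('scene');a=snap('top');print(st['position'],st['force'],st['finger_gap'],st['finger_force'])
cv2.imwrite('pics/c8.png',np.hstack([s['color'][:,:,::-1],cv2.resize(b['color'][60:220,250:370,::-1],(288,384))]))
cv2.imwrite('pics/w8.png',s['color'][:,:,::-1])
```

```text
[0.46960257 0.37299664 0.28148488] [ 0.42938403  0.00955364 -2.53224545] 0.322876172042648 39.999157190322876
```

View pics/c8.png

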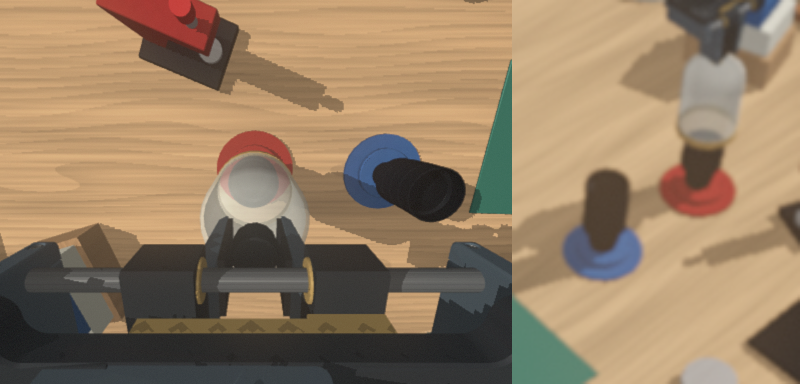

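Run:
```python
from fit import *
st,s=wsnap()
c=s['color'][120:250,180:330,::-1]
cv2.imwrite('pics/c9.png',cv2.resize(c,None,fx=4,fy=4,interpolation=cv2.INTER_CUBIC))
z=st['position'][2]-.1519
R=cv2.Rodrigues(s['rvec'])[0]
def pr(p): return cv2.projectPoints(np.array([p],float),s['rvec'],np.array(s['tvec'],float),np.array(s['mtx']),None)[0][0,0]
x,y,_=st['position']
for n,d in(('top',(.046,0)),('left',(0,.046)),('right',(0,-.046)),('bottom',(-.046,0))):
    for zz in (z,z+.006): print(n,zz.round(3),((pr((x+d[0],y+d[1],zz))-[180,120])*4).round(0))
print(flange(s,'red'))
```

```text
top 0.13 [301. 117.]
top 0.136 [301. 120.]
left 0.13 [146. 274.]
left 0.136 [143. 280.]
right 0.13 [457. 274.]
right 0.136 [460. 279.]
bottom 0.13 [302. 419.]
bottom 0.136 [302. 426.]
(array([0.70448348, 0.48891895]), np.float64(0.007874407867460645), 16)
```

View pics/c9.png

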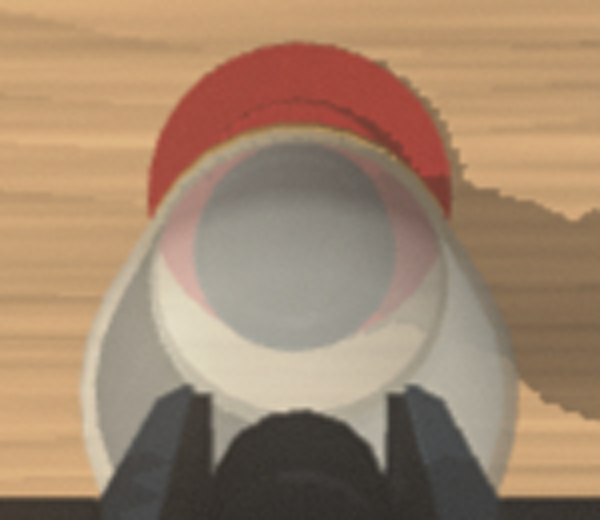

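Emit:
{"api": "drive_tool", "payload": {
  "commands": [
    [0,0.0007,0,0.01,0],
    [0,0,0,0.015,0],
    [0,0,0,0.02,0],
    [0,0,0,0.02,0],
    [0,0,0,0.02,0],
    [0,0,0,0.015,0],
    [0,0,0,0.006,0],
    [0,0,0,0,0],
    [0,0,0,0,0]
  ]
}}

```text
time: 49.15
position: [0.4702, 0.3739, 0.1765]
ee_rot: [-0.0, 1.0, -0.0, 0.0]
force: [0.2, -0.5, -2.9]
finger_gap: 0.319
finger_force: 40.0
```

Run:
```python
from fit import *
st,s=wsnap(); print(st['position'],st['force'],st['finger_force'])
c=s['color'][120:250,180:330,::-1]
cv2.imwrite('pics/c10.png',cv2.resize(c,None,fx=4,fy=4,interpolation=cv2.INTER_CUBIC))
z=st['position'][2]-.1519
def pr(p): return cv2.projectPoints(np.array([p],float),s['rvec'],np.array(s['tvec'],float),np.array(s['mtx']),None)[0][0,0]
x,y,_=st['position']
for n,d in(('top',(.046,0)),('left',(0,.046)),('right',(0,-.046))):
    print(n,z,((pr((x+d[0],y+d[1],z))-[180,120])*4).round(0))
    print('flange',((pr((.4685+d[0]*62/46,.3735+d[1]*62/46,.005))-[180,120])*4).round(0))
```

```text
[0.47024583 0.37390008 0.17646565] [ 0.17588888 -0.5343546  -2.8680115 ] 39.9992036819458
top 0.02456565042892328 [302. 118.]
flange [303.  62.]
left 0.02456565042892328 [146. 275.]
flange [105. 264.]
right 0.02456565042892328 [457. 274.]
flange [500. 264.]
```

View pics/c10.png

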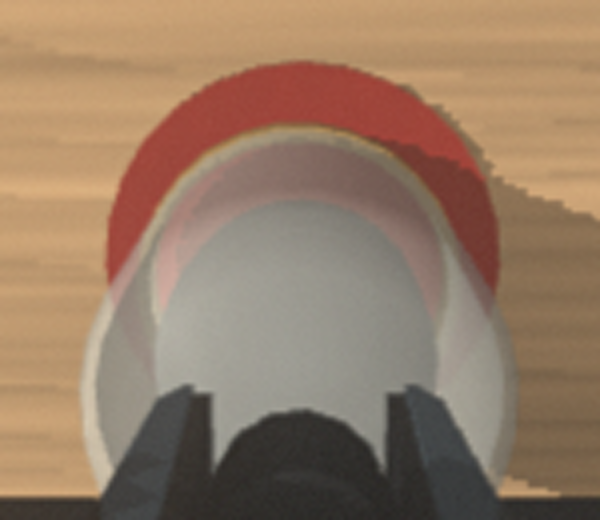

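Emit:
{"api": "drive_tool", "payload": {
  "commands": [
    [0,0.0004,0.0009,0,0],
    [0,0,0,0.003,0],
    [0,0,0,0.003,0],
    [0,0,0,0.002,0],
    [0,0,0,0.002,0],
    [0,0,0,0.001,0],
    [0,0,0,0,0],
    [0,0,0,0,0]
  ]
}}

```text
time: 50.0
position: [0.4703, 0.3728, 0.165]
ee_rot: [-0.0, 1.0, -0.0, 0.0]
force: [0.2, -0.0, -2.3]
finger_gap: 0.32
finger_force: 40.0
```

Rim is below the spigot top with no contact; continue to TCP ≈0.158.

Emit:
{"api": "drive_tool", "payload": {
  "commands": [
    [0,0,0,0.002,0],
    [0,0,0,0.002,0],
    [0,0,0,0.002,0],
    [0,0,0,0.001,0],
    [0,0,0,0,0],
    [0,0,0,0,0]
  ]
}}

```text
time: 50.6
position: [0.4703, 0.3728, 0.1579]
ee_rot: [-0.0, 1.0, -0.0, 0.0]
force: [-1.1, -0.2, -2.9]
finger_gap: 0.32
finger_force: 40.0
```

Emit:
{"api": "drive_tool", "payload": {
  "commands": [
    [0,0,0,0.001,0],
    [0,0,0,0,0],
    [0,0,0,0,0]
  ]
}}

```text
time: 50.9
position: [0.4707, 0.373, 0.1579]
ee_rot: [-0.0, 1.0, -0.0, 0.0]
force: [-3.9, -3.4, 9.7]
finger_gap: 0.319
finger_force: 40.0
```

Emit:
{"api": "drive_tool", "payload": {
  "commands": [
    [1,0,0,0,0],
    [1,0,0,0,0],
    [1,0,0,0,0],
    [1,0,0,0,0],
    [1,0,0,0,0],
    [1,0,0,0,0],
    [1,0,0,-0.01,0],
    [1,0,0,-0.03,0],
    [1,0,0,-0.04,0],
    [1,0,0,-0.04,0]
  ]
}}

```text
time: 51.9
position: [0.4701, 0.3726, 0.2788]
ee_rot: [0.0, 1.0, -0.0, -0.0]
force: [0.4, 0.3, -0.4]
finger_gap: 1.0
finger_force: 0.0
```

Emit:
{"api": "drive_tool", "payload": {
  "commands": [
    [1,0,0.02,0,0],
    [1,0,0.04,0,0],
    [1,0,0.04,0,0],
    [1,0,0.04,0,0],
    [1,0,0.04,0,0],
    [1,0,0.04,0,0],
    [1,0,0.04,0,0],
    [1,0,0.02,0,0],
    [1,0,0,0,0],
    [1,0,0,0,0]
  ]
}}

```text
time: 52.9
position: [0.47, 0.0925, 0.2771]
ee_rot: [-0.0, 1.0, -0.001, 0.0]
force: [0.5, 1.0, 1.1]
finger_gap: 1.001
finger_force: 0.0
```

Run:
```python
from fit import *
st,s=wsnap();b=snap('scene');print(st['position'],st['time'],st['finger_force'])
cv2.imwrite('pics/c11.png',np.hstack([s['color'][:,:,::-1],cv2.resize(b['color'][80:240,250:370,::-1],(288,384))]))
```

```text
[0.4700472  0.09250399 0.27707488] 52.9 0.0
```

View pics/c11.png

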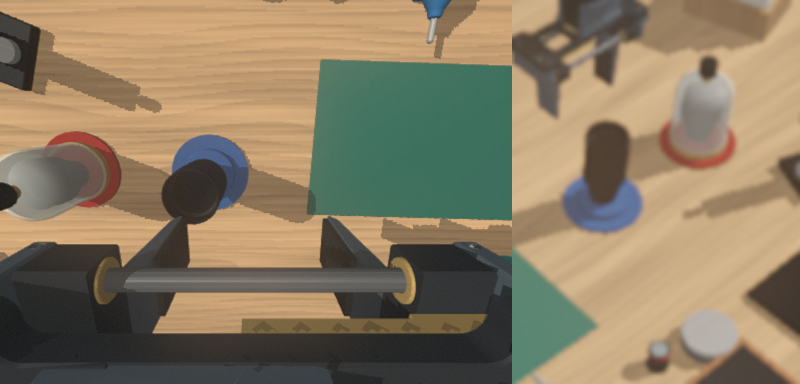

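The dome stands upright over the red plinth, the blue stack is straight, and the mat is empty.

```bash
python3 -c "
from workcell import job; print(job.sign_off())"
```

```text
the job is handed in; nothing more can be done
None
```

The job is done and handed in: two loaded pots are nested on the red plinth under the dome, which sits home on the flange, and four light pots are nested on the blue plinth.

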